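# Hold the centrifuge lid open for loading

### The job

The lid of the small bench centrifuge no longer stays up by itself, and a colleague needs both hands to load the rotor. Unlatch it by turning the knob on the lid counter-clockwise until its pointed nose faces the ring mark at the lid's front edge, then raise the lid to about 60 degrees from closed and keep it there: the program finishes with the gripper still holding the lid up at that angle, with nothing else propping it. Do not let the lid slam shut, and leave everything else on the bench where it stands.

Things in the scene. Friction and masses are not known exactly. Their poses are not given: they have to be found in the camera images.
- centrifuge: Small bench centrifuge, fixed: white housing 285 deep x 210 wide, dark plinth, flat deck 121 mm high, lid on top. May stand turned up to 26 degrees. Origin: on the bench under the rotor axis; -x points out of its front, +x to its rear, y runs along the lid's hinge, z up. The housing reaches 150 mm to the front and 135 mm to the rear. Hinge line: x = +85 mm, 123 mm above the bench.
- lid: White lid with a sight glass, 190 mm wide, 228 mm from hinge to front edge, 0.3 to 0.55 kg. Origin: middle of the hinge line; axes as the centrifuge's when closed. Its flat front apron, which carries the knob, has its top 18 mm above the hinge plane (141 mm above the bench when closed); the middle is 7 mm higher. Falls shut by its weight from any angle.
- lid_angle (a joint): Hinge of the lid: 0 closed, grows as the front edge rises, rad; stop at 1.35; 60 degrees is 1.047. While the knob is in the locked range the lid moves by no more than about 0.02.
- knob: Black latch knob on the apron, axis square to the lid, 185 mm in front of the hinge. A bar 13 mm thick with flat sides 34 mm long, standing 2 to 38 mm above the apron; round tail, pointed nose reaching 25 mm from the axis, white line on top to the nose. Origin: on its axis at the apron; +y to the nose, z along the axis.
- latch (a joint): Turn of the knob, rad, growing counter-clockwise from above: 0 nose to the left (lid's +y), pi/2 nose on the ring mark (to the front); stops -0.05 and 1.8; takes about 0.05 N m, stays where left. Starts locked, 0.1 to 0.5. A T-bar on its stem under the lid catches under the deck and frees the lid only when the nose is within about 16 degrees of the ring mark.
- knob_grip (a point): Point on the knob's axis 24 mm above the apron (42 mm above the hinge plane), a good height to pinch the bar's flat sides; it keeps its place on the lid as the knob turns.
- ring_mark (a point): Centre of the dark ring printed on the apron, 34.5 mm from the knob's axis towards the front edge: the open mark. (A solid dot at the left is the locked mark.)
- tube_rack: Blue microtube rack 70 x 105 x 40 mm with white caps, standing to the left of the centrifuge. Origin under its centre. Leave alone.
- reagent_bottle: White bottle with black cap, 54 mm diameter, 105 mm high, standing to the right of the centrifuge. Origin under its centre. Leave alone.
- timer: White upright bench timer 30 x 62 x 62 mm behind the centrifuge. Origin under its centre. Leave alone.
- pipette: White and grey micropipette, 220 mm long and 28 mm high, lying on the right part of the bench. Origin on the bench near its middle. Leave alone.
- beaker: Glass beaker, 68 mm diameter, 90 mm high. Origin under its centre. Leave alone.
- tub: Clear tub with green lid, 138 x 178 x 74 mm. Origin under its centre. Leave alone.
- glove_box: Cardboard glove box 125 x 235 x 80 mm. Origin under its centre. Leave alone.

How it is judged:
By the outcome, as a careful person would: the job done as asked, in the order asked, and still so for the second after the job is handed in, while the arm keeps its last pose, push and grip.
It also fails if it takes over 42 s, if anything falls off the work surface, if the arm or the gripper's body presses on something with over 40 N, if the wrist force passes 120 N, or if a joint passes its speed limit or range.

### The arm

A 7-joint arm with a two-finger parallel gripper is mounted at the origin on the work surface. World frame = base frame: x ahead of the robot, y to its left, z up, the work surface at z = 0. Lengths are in m, angles in rad, forces in N, time in s.
With the tool pointing down it reaches from about 0.35 to 0.9 m from the base axis. Payload 8.1 kg.
Tool frame: the origin (TCP) lies at the centre of the arm's flange, where the gripper is bolted on; the fingertips stand 173 mm ahead of it and the grasp point (between the pads) lies 155 mm ahead of it; z points along the fingers, y is the line along which they close (so a half turn about z gives the same grasp; the last joint's range is limited). The gripper opens to 85 mm and grips with 20 to 120 N. Pads are 22 mm wide; open, the fingers measure 114 mm over their backs; the gripper's body (76 mm by 85 mm) begins 54 mm behind the grasp point. The pads swing forward as they close: fully open they stand 13 mm farther back than shut.
Start: joints at [-1.259, 0.434, 0.025, 1.573, -0.012, 1.134, -0.075], TCP at [0.252, 0.572, 0.405] pointing down, gripper open.
Joint ranges: [-2.62, 2.62], [-0.44, 2.09], [-1.27, 1.32], [0.08, 2.57], [-1.32, 4.46], [0.12, 2], [-2.74, 2.74]. Speed limits (rad/s): [2.22, 2.22, 3.01, 3.01, 3.14, 3.14, 3.14].

### API

Orientations are given as a unit quaternion [x, y, z, w].
In Python, from workcell import manip gives the robot as it stands. Calls block until the motion is done:
- manip.movep(position, orientation): joint-space move of the TCP to a pose.
- manip.move_straight(position, rotation=None, v=0.15, stop_force=None): straight line of the TCP; rotation=None keeps the orientation; v is the mean speed in m/s. With stop_force (N) it stops when the force on the tool has changed by that much, and returns True; else False.
- manip.move_j(angles): joint-space move.
- manip.ungrasp() and manip.close(): open the fingers fully, or close them until they stop; the grip force is fixed at half the most.
- manip.sleep(seconds).
- manip.inverse_kinematics(position, orientation): joint angles nearest the present ones, or None.
- manip.state(): the state.
- manip.capture(name): name is "side" or "top" or "wrist"; returns (picture, depth): 400x640x3 uint8, red, green, blue; 400x640 float32, m along the optical axis (not along the pixel's ray), 0 where there is no reading.
- manip.camera_model(name): a dict with "fx", "fy", "cx", "cy" (pixels), "R" (3x3) and "t" (3): a world point X has camera coordinates R X + t; the wrist camera has in their place "mount" (4x4, takes a point from camera to tool coordinates, whose origin is the TCP and whose axes are the flange's). Camera axes: x right, y down, z forward; pixel columns grow to the right and rows downward; lengths in m; the calibration is good to about 2 mm. The wrist camera is an equidistant fisheye: a pixel r from the principal point sees the ray r / f radians off the axis. A picture is of the moment at which its call begins: read the wrist's pose just before it. camera_model takes no time and is no camera call.
A pose or a line that the arm cannot do raises manip.MotionError and nothing moves.
- manip.job_done(): hands the job in; it is judged then, once.
The state is a dict: "clock": time; "joints": joint angles; "qd": joint speeds; "effort": joint torques, N m; "tcp_pos": TCP position; "tcp_rot": TCP orientation; "ft_force": force on the tool from outside, world axes, zero at the start; "torque": the same for the moment, N m; "width": opening from 0.0 (shut) to 1.0 (fully open); "grip_force": force on a finger pad.
Only numpy, scipy, OpenCV 4.12 (cv2) and the standard library are available. Lean on these libraries where they do the work, as an engineer would, in place of code of your own. Each camera call takes 0.05 s, during which the arm holds its last target. There are 200 camera calls.

## Working session

There is one attempt and no reset: what is moved stays moved. The work goes in short steps, each a Python script; the robot and the scene stay as the last script left them, time stands still between calls to the robot, and variables do not carry over. Pictures are saved under pics/ and viewed, at most 10 in all, crops included, and the job is handed in when it is done.

```bash
mkdir -p pics
python3 - <<'E'
from workcell import manip
import cv2,numpy as np
for n in("top","side"):
    p,d=manip.capture(n); cv2.imwrite(f"pics/{n}0.png",p[:,:,::-1]); np.save(f"{n}_d.npy",d); np.save(f"{n}_p.npy",p)
    m=manip.camera_model(n); print(n,m)
print(manip.camera_model("wrist"))
s=manip.state(); print(s)
E
```

```text
top {'fx': 398.0196736376077, 'fy': 398.0196736376077, 'cx': 323.68899006047803, 'cy': 204.06482031729394, 'R': array([[-0.00818699, -0.99996521,  0.00159681],
       [-0.99850644,  0.00808876, -0.05403208],
       [ 0.05401728, -0.00203679, -0.99853792]]), 't': array([-0.03704021,  0.56940929,  1.68183776])}
side {'fx': 517.7952984687671, 'fy': 517.7952984687671, 'cx': 326.6850345593355, 'cy': 209.23212044152018, 'R': array([[ 0.92570037, -0.37803447,  0.01299074],
       [-0.19381961, -0.50354252, -0.84194946],
       [ 0.32482731,  0.77687507, -0.53939999]]), 't': array([-0.52789813,  0.19697238,  1.60410062])}
{'fx': 309.70691628693146, 'fy': 309.70691628693146, 'cx': 325.54073954121986, 'cy': 199.0723142971315, 'mount': array([[ 1.26681421e-03, -9.60433971e-01, -2.78504905e-01,
         7.13617167e-02],
       [ 9.99999194e-01,  1.19391806e-03,  4.31352282e-04,
         1.34780817e-03],
       [-8.17733495e-05, -2.78505227e-01,  9.60434710e-01,
         3.05445024e-02],
       [ 0.00000000e+00,  0.00000000e+00,  0.00000000e+00,
         1.00000000e+00]])}
{'clock': 0.1, 'joints': array([-1.25859667,  0.43515778,  0.02495614,  1.5739888 , -0.01160288,
        1.13401016, -0.07509385]), 'qd': array([-0.00043527, -0.00260902, -0.00141192, -0.00247317,  0.00017278,
        0.00051486, -0.001542  ]), 'effort': array([ 3.77485121e-03, -6.71757102e+01,  1.02861766e+00, -3.16902137e+01,
        1.59245089e-02,  7.34613481e-03, -3.00466843e-05]), 'tcp_pos': array([0.25181561, 0.57180348, 0.40400799]), 'tcp_rot': array([ 2.05939815e-01,  9.78564402e-01, -7.04205847e-04, -8.72218375e-05]), 'ft_force': array([-0.08456554, -0.05154097,  0.1451634 ]), 'torque': array([-0.02982112, -0.06056661, -0.02539014]), 'grip_force': 0.0, 'width': 0.9966338966644662}
```

View pics/top0.png

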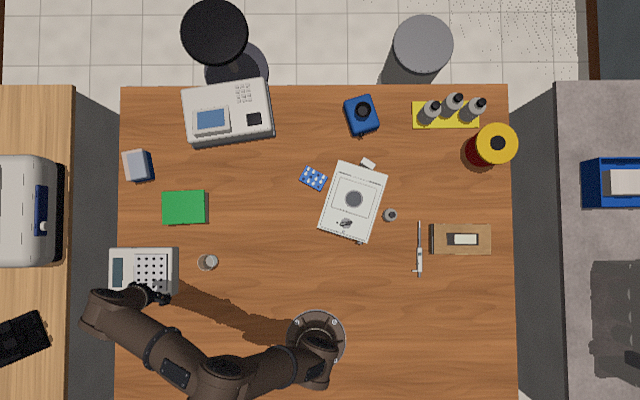

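View pics/side0.png

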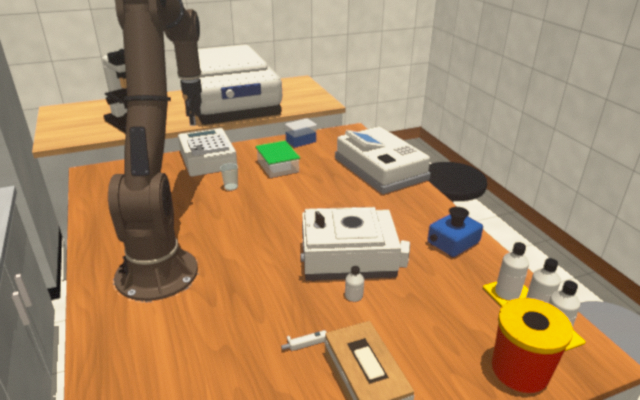

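The top view shows the centrifuge at about (353,200), knob at (345,223), rack at (313,178), bottle at (390,215) and timer at (368,162). The front faces the robot, turned slightly. Next is a close look with the wrist camera.

```bash
cat > h.py <<'E'
import numpy as np,cv2
from scipy.spatial.transform import Rotation as Ro
from workcell import manip
def ray_fixed(n,u,v,z):
    m=manip.camera_model(n);d=m["R"].T@[(u-m["cx"])/m["fx"],(v-m["cy"])/m["fy"],1];c=-m["R"].T@m["t"]
    return c+d*(z-c[2])/d[2]
def ray_wrist(s,u,v,z):
    m=manip.camera_model("wrist");a=np.array([(u-m["cx"])/m["fx"],(v-m["cy"])/m["fy"]]);th=np.hypot(*a)
    dc=np.r_[a/max(th,1e-9)*np.sin(th),np.cos(th)];Rt=Ro.from_quat(s["tcp_rot"]).as_matrix();M=m["mount"]
    c=s["tcp_pos"]+Rt@M[:3,3];d=Rt@M[:3,:3]@dc
    return c+d*(z-c[2])/d[2]
def down(psi):  # tool z down, tool x at world heading psi
    x=np.array([np.cos(psi),np.sin(psi),0]);z=np.array([0,0,-1.]);return Ro.from_matrix(np.c_[x,np.cross(z,x),z]).as_quat()
E
python3 - <<'E'
from h import *
k=ray_fixed("top",345,223,.16);print("knob",k, "rear timer",ray_fixed("top",368,162,.06))
# camera sits at tool +x by 71mm, tilted back toward tool -x... choose heading with camera on robot side
for psi in np.arange(-180,180,30):
    x=np.array([np.cos(np.radians(psi)),np.sin(np.radians(psi))])
    p=np.r_[k[:2]+[.04,0]+0*x,.46]; q=manip.inverse_kinematics(p,down(np.radians(psi))); print(psi,None if q is None else np.round(q,2))
E
```

```text
knob [ 0.48681749 -0.12369175  0.16      ] rear timer [ 0.74112296 -0.22809533  0.06      ]
-180 [-0.45  0.29  0.77  1.74 -0.22  1.2   1.94]
-150 [-0.34  0.27  0.61  1.73 -0.17  1.19  2.41]
-120 [ 0.88  0.45 -1.06  1.64  0.4   1.3   2.37]
-90 [-0.69  0.41  1.17  1.75 -0.4   1.24 -2.56]
-60 [-0.69  0.41  1.17  1.75 -0.4   1.24 -2.04]
-30 [-0.69  0.41  1.17  1.75 -0.4   1.24 -1.51]
0 [-0.62  0.36  1.03  1.75 -0.33  1.22 -1.07]
30 [-0.55  0.33  0.92  1.75 -0.28  1.21 -0.6 ]
60 [-0.53  0.32  0.88  1.74 -0.26  1.2  -0.1 ]
90 [-0.5   0.31  0.84  1.74 -0.24  1.2   0.4 ]
120 [-0.51  0.31  0.85  1.74 -0.25  1.2   0.93]
150 [-0.49  0.3   0.82  1.74 -0.24  1.2   1.44]
```

```bash
cat >> h.py <<'E'
LS=np.array([-.185,0,.042])
def pose(hinge,yaw,th,alpha,flip,g=LS,L=.155):
    """TCP pose with grasp point on lid point g; lid angle th, tool tilted alpha back of vertical"""
    C=Ro.from_euler('z',yaw); gp=hinge+C.apply(Ro.from_euler('y',th).apply(g))
    z=C.apply([-np.sin(alpha),0,-np.cos(alpha)]); y=C.apply([0,-1. if not flip else 1.,0]); x=np.cross(y,z)
    return gp-L*z, Ro.from_matrix(np.c_[x,y,z]).as_quat()
E
python3 - <<'E'
from h import *
yaw=np.radians(-14);k=np.array([.487,-.124]);h=np.r_[k+.185*np.array([np.cos(yaw),np.sin(yaw)]),.123]
print(h)
for flip in(0,1):
  for a in(0,15,30,45,60):
    p,q=pose(h,yaw,np.radians(60),np.radians(a),flip);r=manip.inverse_kinematics(p,q);print(flip,a,p.round(2),None if r is None else np.round(r,2))
E
```

```text
[ 0.66650471 -0.16875555  0.123     ]
0 0 [ 0.61 -0.16  0.46] [-0.48  0.58  1.09  1.53 -0.52  1.35 -1.16]
0 15 [ 0.65 -0.16  0.45] [-0.32  0.72  0.98  1.28 -0.49  1.67 -1.2 ]
0 30 [ 0.69 -0.17  0.44] [-0.19  0.88  0.92  1.04 -0.49  1.99 -1.21]
0 45 [ 0.72 -0.18  0.41] None
0 60 [ 0.74 -0.19  0.38] None
1 0 [ 0.61 -0.16  0.46] [-0.34  0.48  0.78  1.52 -0.34  1.28  1.81]
1 15 [ 0.65 -0.16  0.45] [-0.18  0.63  0.65  1.27 -0.32  1.62  1.78]
1 30 [ 0.69 -0.17  0.44] [-0.05  0.79  0.53  1.02 -0.29  1.93  1.74]
1 45 [ 0.72 -0.18  0.41] None
1 60 [ 0.74 -0.19  0.38] None
```

Run:
```python
from h import *
k=np.array([.487,-.124])
manip.movep([k[0]+.04,k[1],.42],down(np.radians(166)))
manip.sleep(.3)
s=manip.state();p,d=manip.capture("wrist");np.savez("w1.npz",p=p,d=d,tcp_pos=s["tcp_pos"],tcp_rot=s["tcp_rot"]);cv2.imwrite("pics/w1.png",p[:,:,::-1]);print(s["clock"],s["joints"],s["tcp_pos"])
```

```text
3.0417 [-0.42812445  0.33042018  0.74540549  1.7988972  -0.24837537  1.10845768
  1.72921831] [ 0.52709924 -0.12373215  0.4199609 ]
```

View pics/w1.png

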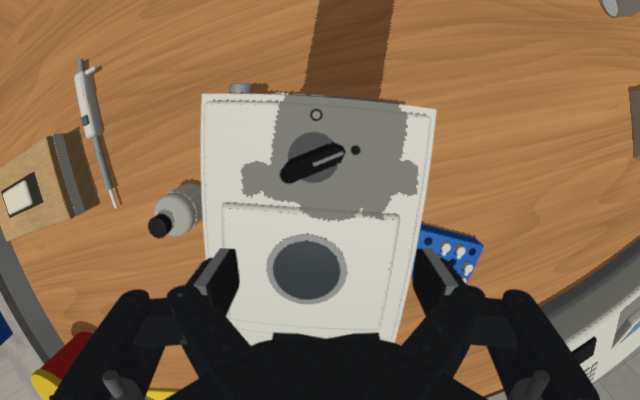

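The wrist view shows the ring at (316,115), the locked dot at (355,150) and the knob bar from its tail at (290,172) to its nose at (344,150). The lid's front edge runs from (203,95) to (435,109). From these I can compute the pose.

Run:
```python
from h import *
s=np.load("w1.npz");g=cv2.cvtColor(s["p"],cv2.COLOR_RGB2GRAY)
def cen(u,v,r,t):
    w=g[v-r:v+r+1,u-r:u+r+1]<t;y,x=np.nonzero(w);print(len(x));return x.mean()+u-r,y.mean()+v-r
ring=cen(316,115,9,70);dot=cen(355,150,7,70)
R=ray_wrist(s,*ring,.141)[:2];D=ray_wrist(s,*dot,.141)[:2];v=D-R
yaw=np.arctan2(v[1],v[0])-np.pi/4
c=np.array([np.cos(yaw),np.sin(yaw)]);print(ring,dot,R,D,"dist",np.hypot(*v),"exp",.0345*2**.5)
K=R+.0345*c;print("yaw",np.degrees(yaw),"knob axis",K)
a=ray_wrist(s,203,95,.141)[:2];b=ray_wrist(s,435,109,.141)[:2];e=b-a;print("front edge yaw",np.degrees(np.arctan2(e[1],e[0]))-90,np.hypot(*e), "edge-mid",(a+b)/2,"knob by edge", (a+b)/2+.043*c)
# knob blob
m=((g<45)*255).astype(np.uint8);m[:,:255]=0;m[:, 385:]=0;m[:135]=0;m[200:]=0
n,l,st,ce=cv2.connectedComponentsWithStats(m);i=1+np.argmax(st[1:,4]);print(st[i],ce[i])
w=(g>110)&(cv2.boxFilter((l==i).astype(np.float32),-1,(9,9))>.2)
pts=np.argwhere(w&(np.hypot(*(np.indices(g.shape)-np.array([158,325])[:,None,None]))<25))
print("white n",len(pts))
# white line on black : brighter pixels within hull of knob blob
cnt=cv2.findContours((l==i).astype(np.uint8),0,2)[0][0];hull=np.zeros_like(g);cv2.drawContours(hull,[cv2.convexHull(cnt)],-1,1,-1);hull=cv2.erode(hull,np.ones((3,3)))
P=np.argwhere((hull>0)&(g>80))[:,::-1];W=np.array([ray_wrist(s,*p,.179)[:2] for p in P]);u,S,vt=np.linalg.svd(W-W.mean(0));print(len(P),W.mean(0),S)
d=vt[0]; d*=np.sign(d@(W.mean(0)-K)); lat=np.arctan2(d[1],d[0])-yaw-np.pi/2;print("latch",lat, "axis offset from line",np.cross(d,K-W.mean(0)))
rel=W.mean(0)-K;print("latch by centroid",np.arctan2(rel[1],rel[0])-yaw-np.pi/2,np.hypot(*rel))
np.savez("est.npz",K=K,yaw=yaw,lat=lat)
cv2.imwrite("pics/w1c.png",cv2.resize(s["p"][90:200,255:385,::-1],None,fx=5,fy=5))
```

```text
44
66
(np.float64(315.95454545454544), np.float64(114.4090909090909)) (np.float64(355.06060606060606), np.float64(149.84848484848484)) [ 0.45869897 -0.11304685] [ 0.49389767 -0.08938444] dist 0.042412946597913025 exp 0.04879036790187179
yaw -11.088936963611546 knob axis [ 0.49255485 -0.11968232]
front edge yaw -17.68061355775386 0.19234980275819866 edge-mid [ 0.44577689 -0.10795896] knob by edge [ 0.48797408 -0.11622925]
[ 281  143   64   40 1203] [309.71155445 162.63840399]
white n 78
113 [ 0.48995662 -0.11161454] [0.06735332 0.00752114]
latch 0.3328061213521598 axis offset from line -0.001453125531201435
latch by centroid 0.505100507580674 0.008475841639908787<stdin>:20: DeprecationWarning: Arrays of 2-dimensional vectors are deprecated. Use arrays of 3-dimensional vectors instead. (deprecated in NumPy 2.0)
```

View pics/w1c.png

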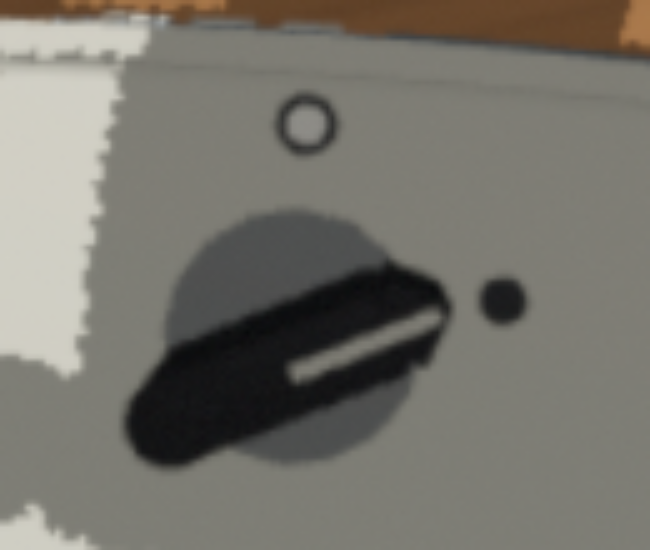

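The crop shows the ring at (316.4,115), the knob's base disc centred near (313,157.4), and the dot closer to the axis than the ring. So I'll take yaw from the centreline (ring, disc, sight glass) and from the front edge.

Run:
```python
from h import *
s=np.load("w1.npz");g=cv2.cvtColor(s["p"],cv2.COLOR_RGB2GRAY)
ang=lambda e:np.degrees(np.arctan2(e[1],e[0]))
R=ray_wrist(s,316.4,115,.141)[:2];Kd=ray_wrist(s,313.0,157.4,.1415)[:2]
m=((g<95)*255).astype(np.uint8);m[:235]=0;m[306:]=0;m[:,:262]=0;m[:,352:]=0
c=max(cv2.findContours(m,0,2)[0],key=cv2.contourArea);(gu,gv),ax,_=cv2.fitEllipse(c);G=ray_wrist(s,gu,gv,.148)[:2]
print("ring",R,"disc",Kd,np.hypot(*(Kd-R)),ang(Kd-R),"glass",gu,gv,ax,G,np.hypot(*(G-R)),ang(G-R))
# right/left lid edges from picture: middle plate front corners
a=ray_wrist(s,223,204,.148)[:2];b=ray_wrist(s,398,214,.148)[:2];print("plate yaw",ang(b-a)-90)
yaw=np.radians(np.mean([ang(G-R),ang(b-a)-90,-17.7]))
K=(R+.0345*np.array([np.cos(yaw),np.sin(yaw)])+Kd)/2
d=ray_wrist(s,255+435/5,90+312/5,.179)[:2]-ray_wrist(s,255+293/5,90+375/5,.179)[:2]
lat=np.radians(ang(d)-90)-yaw;print("yaw",np.degrees(yaw),"K",K,"latch",lat,"line start",ray_wrist(s,255+293/5,90+375/5,.179)[:2])
np.savez("est.npz",K=K,yaw=yaw,lat=lat)
# depth-based check of apron height
M=manip.camera_model("wrist");print("depth ring",s["d"][104,340],s["d"][110,300])
h=np.r_[K+.185*np.array([np.cos(yaw),np.sin(yaw)]),.123]
from functools import partial
for flip in(0,1):
  for dth in(0,1):
    th0=yaw+ (np.pi if flip else 0)+ (lat-np.pi/2)   # tool x heading: at latch pi/2 along lid x
    p=np.r_[K,.165+.155]; q=manip.inverse_kinematics(p,down(th0));print(flip,np.degrees(th0),None if q is None else q.round(2));break
```

```text
ring [ 0.45924564 -0.11281973] disc [ 0.49175659 -0.12383223] 0.03432545518352909 -18.7128790230869 glass 306.2048645019531 269.90496826171875 (56.99488067626953, 65.95490264892578) [ 0.5857456  -0.15433586] 0.13313838198491257 -18.169360915836144
plate yaw -17.276991797503655
yaw -17.715450904446598 K [ 0.49193311 -0.12357498] latch 0.4902404536350191 line start [ 0.49194893 -0.12192722]
depth ring 0.25538886 0.23847832
0 -79.62674196458109 [-0.65  0.57  1.16  2.02 -0.63  0.98 -2.13]
1 100.37325803541893 [-0.54  0.46  0.95  2.01 -0.48  0.9   0.84]
```

Run:
```python
from h import *
e=np.load("est.npz");K,yaw,lat=e["K"],float(e["yaw"]),float(e["lat"])
h=np.r_[K+.185*np.array([np.cos(yaw),np.sin(yaw)]),.123]
for rel in(20,30,35):
  for th in(0,20,40,60):
    r=manip.inverse_kinematics(*pose(h,yaw,np.radians(th),np.radians(th-rel),1));print(rel,th,None if r is None else r.round(2))
q=down(yaw+np.pi+lat-np.pi/2)
manip.movep(np.r_[K,.165+.155+.07],q)
manip.sleep(.2);s=manip.state();p,d=manip.capture("wrist");cv2.imwrite("pics/w2.png",p[:,:,::-1])
print(s["clock"],s["joints"],s["tcp_pos"]-np.r_[K,.39],s["ft_force"])
```

```text
20 0 [-0.52  0.22  0.73  2.29 -0.3   0.35  1.7 ]
20 20 [-0.41  0.36  0.75  1.87 -0.28  1.02  1.72]
20 40 [-0.24  0.63  0.74  1.41 -0.35  1.61  1.79]
20 60 None
30 0 [-0.76  0.23  0.99  2.44 -1.17  0.13  2.56]
30 20 [-0.49  0.25  0.77  2.02 -0.23  0.78  1.66]
30 40 [-0.3   0.51  0.75  1.55 -0.33  1.39  1.76]
30 60 [-0.1   0.84  0.73  1.01 -0.42  1.97  1.79]
35 0 [ 0.94  0.34 -1.05  2.4   1.69  0.47 -0.29]
35 20 [-0.54  0.2   0.79  2.09 -0.19  0.66  1.61]
35 40 [-0.34  0.45  0.75  1.63 -0.31  1.28  1.74]
35 60 [-0.14  0.78  0.76  1.1  -0.42  1.86  1.79]
4.225 [-0.62254338  0.36859664  1.02421655  1.92865575 -0.36422095  1.04441597
  0.74149487] [ 0.00016194 -0.00010516  0.00016512] [-0.14296198 -0.57939104 -0.07743997]
```

View pics/w2.png

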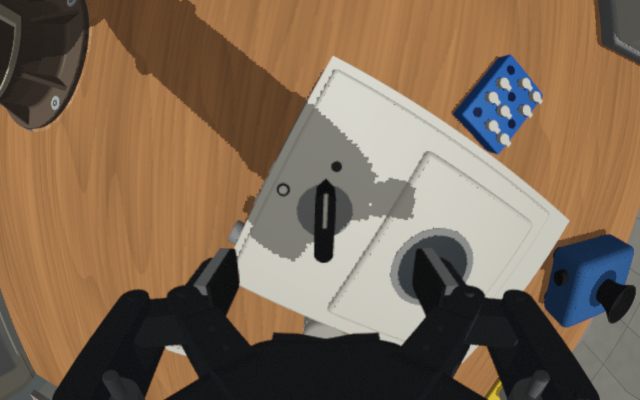

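The knob is centred between the fingers. Bar runs from nose (325,180) to tail (323,262), vertical in the picture, so the heading fits. Next: descend, pinch and turn.

Run:
```python
from h import *
e=np.load("est.npz");K,yaw,lat=e["K"],float(e["yaw"]),float(e["lat"])
hit=manip.move_straight(np.r_[K,.166+.155],v=.08,stop_force=12)
s=manip.state();print("hit",hit,s["tcp_pos"],s["ft_force"])
if not hit:
    manip.close();s=manip.state();print("closed",s["width"],s["grip_force"],s["ft_force"],s["torque"])
    def heading(s): x=Ro.from_quat(s["tcp_rot"]).apply([1,0,0]);return np.arctan2(x[1],x[0])
    need=(yaw+np.pi-heading(s)+np.pi)%(2*np.pi)-np.pi;q0=np.array(s["joints"]);print("need",need)
    for f in(.2,.4,.6,.8,1.0):
        q=q0.copy();q[6]+=need*f;manip.move_j(q);s=manip.state();print(f,s["ft_force"].round(1),s["torque"].round(2),s["width"])
    manip.sleep(.2);s=manip.state();print(s["clock"],np.degrees(heading(s)-yaw),s["tcp_pos"],s["joints"].round(2))
    p,d=manip.capture("wrist");cv2.imwrite("pics/w3.png",p[:,:,::-1])
```

```text
hit False [ 0.49211343 -0.12377264  0.32137793] [0.06598107 0.55139575 0.67579401]
closed 0.1432979041987834 59.42762553691864 [-3.2621356  -0.62854431  6.71695469] [0.04135499 0.70256081 0.02529945]
need 1.0809988862559674
0.2 [-2.2  0.6  3. ] [0.02 0.51 0.08] 0.14389610849894482
0.4 [-3.9 -1.3  6.1] [-0.09  0.93  0.11] 0.14188285988220406
0.6 [-5.2 -1.4  5.8] [-0.23  1.23  0.04] 0.14058470418373017
0.8 [-5.8 -1.6  6.2] [-0.35  1.29  0.07] 0.1419225354968347
1.0 [-6.9 -3.6  7.4] [-0.58  1.46  0.04] 0.13978496484435446
7.775 179.47005712840232 [ 0.49064952 -0.12469629  0.32120557] [-0.54  0.46  0.94  2.01 -0.47  0.91  1.91]
```

View pics/w3.png

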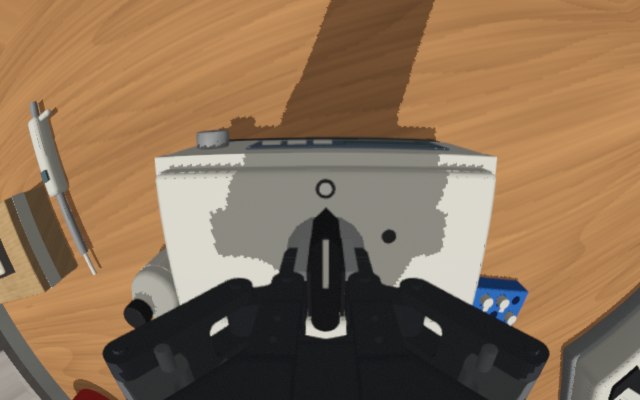

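The nose now points at the ring (326,188). Next I re-grip leaning 20° towards the front, because the wrist cannot follow the full 60°, and then raise the lid along the arc.

```bash
cat >> h.py <<'E'
def setup():
    e=np.load("est.npz");yaw=float(e["yaw"]);K=e["K"]+[-.0015,-.001]
    return np.r_[K+.185*np.array([np.cos(yaw),np.sin(yaw)]),.123],yaw,np.array([-.185,0,.043])
E
python3 - <<'E'
from h import *
h,yaw,g=setup()
manip.ungrasp()
p,q=pose(h,yaw,0,np.radians(-20),1,g);print("hit",manip.move_straight(p,q,v=.08,stop_force=15))
manip.close();s=manip.state();print(s["clock"],s["width"],s["grip_force"],s["ft_force"].round(1),s["joints"].round(2))
if .1<s["width"]<.2:
  for th in(3,6,10,15,20):
    p,q=pose(h,yaw,np.radians(th),np.radians(-20+th*52/60),1,g)
    hit=manip.move_straight(p,q,v=.08,stop_force=35);s=manip.state();print(th,hit,s["ft_force"].round(1),s["torque"].round(1),s["width"],(s["tcp_pos"]-p).round(4))
    if hit:break
  print(s["clock"],s["joints"].round(2))
p,d=manip.capture("side");cv2.imwrite("pics/s4.png",p[180:300,260:440,::-1].repeat(3,0).repeat(3,1))
E
```

```text
hit False
10.0167 0.14507840843694453 60.926363468170166 [-2.1 -2.4  2.4] [-0.7   0.26  0.97  2.3  -0.52  0.38  1.93]
3 False [-0.1 -2.7 -3.5] [-0.4  0.5 -0.2] 0.14623593708483879 [-0.0003 -0.0001 -0.0004]
6 False [-0.4 -3.2 -4.7] [-0.5  0.7 -0.2] 0.14338896643583304 [-0.0005 -0.0001 -0.0006]
10 False [-1.6 -3.2 -5.5] [-0.5  1.  -0.1] 0.13959192770779708 [-0.0006 -0.     -0.0007]
15 False [-2.8 -4.3 -4.1] [-0.6  1.1 -0.1] 0.14437234482854996 [-0.0005 -0.0001 -0.0005]
20 False [-5.  -4.3 -3.8] [-0.6  1.3 -0.1] 0.14429704893925327 [-0.0005 -0.0001 -0.0005]
12.0333 [-0.6   0.4   1.03  1.92 -0.41  0.99  1.87]
```

View pics/s4.png

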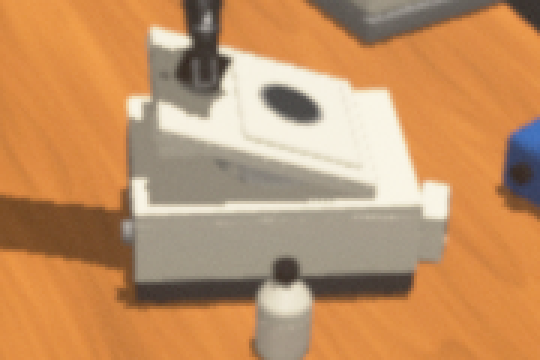

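The side view shows the lid about 20° up, with its front at crop (155,100), lifting cleanly with low forces. I'll continue to 60°.

Run:
```python
from h import *
h,yaw,g=setup()
for th in(25,30,35,40,45,50,55,60):
    p,q=pose(h,yaw,np.radians(th),np.radians(-20+th*50/60),1,g)
    hit=manip.move_straight(p,q,v=.08,stop_force=30);s=manip.state();print(th,hit,s["ft_force"].round(1),s["torque"].round(1),s["width"],(s["tcp_pos"]-p).round(4))
    if hit:break
print(s["clock"],s["joints"].round(2))
s=manip.state();p,d=manip.capture("wrist");cv2.imwrite("pics/w5.png",p[:,:,::-1]);np.savez("w5.npz",p=p,d=d,tcp_pos=s["tcp_pos"],tcp_rot=s["tcp_rot"])
p,d=manip.capture("side");cv2.imwrite("pics/s5.png",p[150:300,260:440,::-1].repeat(3,0).repeat(3,1));np.savez("s5.npz",p=p,d=d)
```

```text
25 False [-5.3 -4.7 -2.9] [-0.5  1.4  0.1] 0.13832099579951318 [-0.0006 -0.0002 -0.0005]
30 False [-7.4 -3.4 -1.9] [-0.5  1.8  0.1] 0.1390114763546495 [-0.0008 -0.0002 -0.0006]
35 False [-7.1 -2.4 -0.3] [-0.4  1.7  0.2] 0.14159350825073744 [-0.0007 -0.0003 -0.0004]
40 False [-9.1 -2.9 -0.2] [-0.4  2.2  0.2] 0.14471040488385198 [-0.0009 -0.0003 -0.0003]
45 False [-8.3 -2.1  1.7] [-0.3  2.1  0.3] 0.14209843799492 [-0.0008 -0.0005 -0.    ]
50 False [-8.2 -3.3  3. ] [-0.4  2.   0.4] 0.1410665545607207 [-0.0006 -0.0006  0.0002]
55 False [-7.2 -3.1  5. ] [-0.5  1.9  0.4] 0.14561253190154277 [-0.0005 -0.0007  0.0004]
60 False [-8.1 -3.8  5.4] [-0.5  2.1  0.6] 0.14679868793283565 [-0.0006 -0.0008  0.0006]
15.7917 [-0.13  0.86  0.84  1.02 -0.47  1.99  1.84]
```

View pics/s5.png

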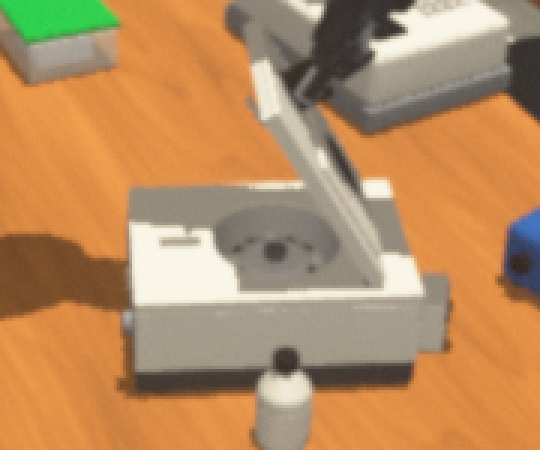

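View pics/w5.png

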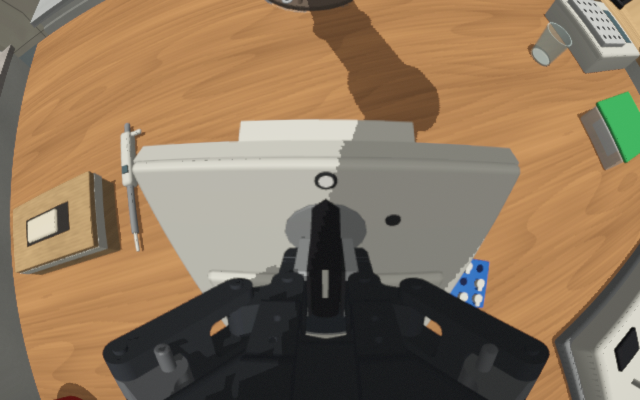

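The lid stands raised with the knob pinched and its nose on the ring (326,181); nothing else has moved. I'll check the angle from the wrist depth on the apron.

Run:
```python
from h import *
s=np.load("w5.npz");m=manip.camera_model("wrist");h,yaw,g=setup()
P=[]
for v in range(185,255,4):
  for u in list(range(200,275,5))+list(range(410,455,5)):
    z=s["d"][v,u]
    if z<=0: continue
    a=np.array([(u-m["cx"])/m["fx"],(v-m["cy"])/m["fy"]]);t=np.hypot(*a);pc=np.r_[a/t*np.tan(t),1]*z
    P.append(Ro.from_quat(s["tcp_rot"]).apply((m["mount"]@np.r_[pc,1])[:3])+s["tcp_pos"])
P=np.array(P);c=np.median(P,0);P=P[np.linalg.norm(P-c,axis=1)<.15]
for _ in range(3):
    c=P.mean(0);n=np.linalg.svd(P-c)[2][2];r=(P-c)@n;P=P[abs(r)<max(2*r.std(),.001)]
n*=np.sign(n[2]);l=Ro.from_euler('z',-yaw).apply(n);print("angle",np.degrees(np.arctan2(l[0],l[2])),l,r.std(),len(P))
st=manip.state();print(st["joints"][5],st["clock"],st["grip_force"],Ro.from_euler('z',-yaw).apply(st["tcp_pos"]-h))
z=Ro.from_quat(st["tcp_rot"]).apply([0,0,1]);gp=Ro.from_euler('z',-yaw).apply(st["tcp_pos"]+.155*z-h);print("angle by grasp",np.degrees(np.arctan2(gp[2],-gp[0])-np.arctan2(.043,.185)))
```

```text
angle 59.54237941921749 [ 0.86199401 -0.00489366  0.50689484] 0.00040887235361357924 420
1.9880362057429044 15.8917 60.85400770884007 [ 0.02182347 -0.00091093  0.31656921]
angle by grasp 59.89298543155164
```

Both checks agree on the angle (59.5° and 59.9°), and the grip is firm.

Run:
```python
from h import *
manip.sleep(.5);s=manip.state();print(s["tcp_pos"],s["joints"][5],s["grip_force"],s["width"],s["clock"]);print(manip.job_done())
```

```text
[ 0.6871011  -0.18835996  0.43958969] 1.9877508260392631 60.80627042334527 0.14770760483713383 16.3917
the job is handed in; nothing more can be done
None
```

Job handed in at 16.4 s: the knob is turned to the ring mark and the gripper is holding the lid open at about 60° (measured 59.5° and 59.9°), with nothing else on the bench touched.

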